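# Load a sweets tube into the labelling cradle

## Task

Take the sweets tube with the pink cap from the cream tray and lower it gently into the V of the labelling cradle, so that it lies fully down in both V-plates, about centred lengthwise and ready to be clamped for its label; the cap may point either way. Do not drop it in: let go only once it rests in the V. Leave the green-capped and yellow-capped tubes lying where they are in the tray.

Things in the scene. Friction and masses are not known exactly. Their poses are not given: they have to be found in the camera images.
- pink_mid (a point): Centre (on the axis, half-way along) of the tube to load: rigid round tube of chocolate balls, 44 mm diameter, 180 mm long, about 0.2 kg, lying level, flush pink cap on its +x end; x runs along it, y and z mean nothing. It starts in one of three lanes, 110 mm apart, of a fixed cream tray: axis 34 mm above the table, 28 mm above the tray plate, on rests beneath; room for fingers on both sides.
- v_seat (a point): Fixed labelling cradle; the point is the tube's centre when seated, 63 mm above the table; x along the V, z up. Black 200 x 110 mm base, 12 mm thick, with two blue-white V-plates (each 20 mm thick along x, 82 mm wide, tops 62 mm above the table) centred 62 mm either side of the middle; the 104 mm between them is open for fingers down to the plate. 90-degree V, mouth about 60 mm wide.
- green_mid (a point): A tube of the same size and contents with a green cap and end disc, in another lane of the tray: leave it. The point is its centre; x runs along it towards the cap.
- yellow_mid (a point): A tube of the same size and contents with a yellow cap and end disc, in the remaining lane of the tray: leave it. The point is its centre; x runs along it towards the cap.
Not all that is in view belongs to the job. Several things look just like the part that bears v_seat: the one meant starts farthest from the robot's base.

How it is judged:
At the end, for the whole second after the job is handed in: The pink-capped tube lies at rest in the V: its centre within 18 mm lengthwise and 10 mm sideways and in height of the seat point, its axis within 10 degrees of the V's direction (x of pink_mid in the frame of v_seat between -0.018 and 0.018 m and y of pink_mid in the frame of v_seat between -0.01 and 0.01 m and z of pink_mid in the frame of v_seat between -0.01 and 0.01 m and angle between the x axis of pink_mid and the x axis of v_seat, either way round below 0.175 rad and linear speed of pink_tube below 0.02 m/s); the robot touches nothing.
It fails at once if the pink-capped tube is let go more than 25 mm above its seat over the cradle (horizontal distance between pink_mid and v_seat below 0.08 m and z of pink_mid in the frame of v_seat above 0.025 m and contact force between pink_tube and the fingers below 0.05 N).
It fails at once if the green-capped or the yellow-capped tube is moved by more than 20 mm (distance of any of green_mid, yellow_mid from where it was at the start of the episode above 0.02 m).
It also fails if it takes over 40 s, if anything falls off the work surface, if the arm or the gripper's body presses on something with over 40 N, if the wrist force passes 120 N, or if a joint passes its speed limit or range.

## Robot

A 6-joint arm with a two-finger parallel gripper is mounted at the origin on the work surface. World frame = base frame: x ahead of the robot, y to its left, z up, the work surface at z = 0. Lengths are in m, angles in rad, forces in N, time in s.
With the tool pointing down it reaches from about 0.35 to 0.925 m from the base axis. Payload 6.4 kg.
Tool frame: the origin (TCP) lies midway between the tips of the shut fingers; the grasp point (between the pads) lies 19 mm behind it; x points along the fingers, y is the direction in which the jaws open and shut, and the axes are right-handed (so a half turn about x gives the same grasp; the last joint's range is limited). The gripper opens to 94 mm and grips with 3 to 60 N. Pads are 16 mm wide; open, the fingers measure 119 mm over their backs; the gripper's body (75 mm by 177 mm) begins 78 mm behind the grasp point.
Start: joints at [-1.382, 0.245, 1.558, -0, 1.339, -0.174], TCP at [0.231, -0.608, 0.205] pointing down, gripper open.
Joint ranges: [-3.13, 3.13], [-1.02, 2.26], [0.13, 2.54], [-0.95, 4.09], [0.21, 2.88], [-2.74, 2.74]. Speed limits (rad/s): [2.57, 2.57, 3.14, 3.14, 3.14, 3.14].

## Interface

Orientations are given as a unit quaternion [x, y, z, w].
In Python, from station import bot, imaging, spotter gives the robot as it stands.
- The arm moves only by the shell command python3 -m jog 'ROWS' [OPENING] [FORCE]. ROWS is JSON, a list of rows, each an object of numbers: "x", "y", "z": the shift along the tool's x, y, z in mm; "rx", "ry", "rz": the turn, a rotation vector about the tool's x, y, z in degrees. In form: [{"x": .., "y": .., "z": .., "rx": .., "ry": .., "rz": ..}, ...]. A call has exactly 8 rows; each row shifts and turns the commanded pose from where the row before left it, along the tool's axes as they then stand; what a row does not reach is not made up. A row lasts 1/12 s, in which the tool goes at most 41.7 mm and 7.16 degrees, less where a joint would pass 70% of its speed; a pose out of reach is approached as far as the arm can. A call is refused whole if a number of a shift passes 41.7 or a number of a turn 7.16, either way. A call with a gripper value outside its range is refused whole. OPENING is the closure, from 0 (fully open) to 1 (shut), set as the call begins (- or left out, the last holds). The fingers move at their own pace and stop on an object; FORCE is the grip in N (left out, the last holds). Time passes only in rows, so rows that do not move let the fingers close, or fill a call up. It gives the time, the measured TCP pose, the force and the opening at its end, in the units of the state.
- bot.read_state(): the state, without advancing time (a new reading comes with each control period).
- imaging.snapshot(name): name is "side" or "top"; returns the picture (384x512x3 uint8, red, green, blue); there is no depth.
- imaging.camera_params(name): a dict with "vertical_fov" (degrees; the focal length in pixels is half the picture's height over the tangent of half this angle, whatever the lens; pixels are square), "cx", "cy" (the principal point, pixels), "R" (3x3) and "t" (3): a world point X has camera coordinates R X + t. Camera axes: x right, y down, z forward; pixel columns grow to the right and rows downward; lengths in m; the calibration is good to about 2 mm. A picture is of the moment at which its call begins. camera_params takes no time and is no camera call.
- bot.job_done(): hands the job in, once; it reports no verdict.
Trained networks look in the newest picture that a camera, given by its name, has taken for a name from the list of things; names that differ only in an ending like _2 or _b are one class to them, and where a whole thing is asked for, a point or a joint stands for the part that bears it (a point fixed in the world has none). Each returns a list of dicts, best first, with "p" (0 to 1); they miss things now and then, are a little off and sometimes report something else, mostly with a low value. They report only what shows in the picture. A call takes as long as a camera call. They do not tell look-alikes from the thing itself.
- spotter.outline_of(camera, query): "region" (384x512 bool, what is visible of it) and "point" ([column, row] in pixels, amid what is visible of it).
The state is a dict: "clock": time; "joint_positions": joint angles; "joint_velocities": joint speeds; "effort": joint torques, N m; "tcp_pos": TCP position; "tcp_rot": TCP orientation; "force": force on the tool from outside, world axes, zero at the start; "torque": the same for the moment, N m; "grip_width": opening from 0.0 (shut) to 1.0 (fully open).
Only numpy, scipy, OpenCV 4.12 (cv2) and the standard library are available. Lean on these libraries where they do the work, as an engineer would, in place of code of your own. Each camera call takes 0.05 s, during which the arm holds its last target.

## Working session

There is one attempt and no reset: what is moved stays moved. The work goes in short steps, Python scripts to look and compute and a shell command to move; the robot and the scene stay as the last step left them, time stands still between calls to the robot, and variables do not carry over. Pictures are saved under pics/ and viewed, and the job is handed in when it is done.

```bash
mkdir -p pics; ls; python3 - <<'E'
from station import bot, imaging, spotter
import cv2,json
for n in("top","side"):
    im=imaging.snapshot(n); cv2.imwrite(f"pics/{n}0.png",im[...,::-1]); print(n,imaging.camera_params(n))
print(bot.read_state())
E
```

```text
pics
top {'vertical_fov': 53.736801300281286, 'cx': 257.9597602753906, 'cy': 193.50748720855884, 'R': array([[-0.01278588, -0.99975899, -0.01784601],
       [-0.99744307,  0.0140072 , -0.07007937],
       [ 0.07031245,  0.01690435, -0.99738177]]), 't': array([0.03447577, 0.41655044, 1.10878314])}
side {'vertical_fov': 55.86361632673011, 'cx': 251.98384054343353, 'cy': 188.6723331305704, 'R': array([[-0.99990416,  0.00887343, -0.01062735],
       [ 0.01346925,  0.80104844, -0.59844797],
       [ 0.00320274, -0.59853376, -0.80109118]]), 't': array([3.87040425e-01, 6.84488232e-04, 9.45715666e-01])}
{'clock': 0.1, 'joint_positions': array([-1.38208841e+00,  2.45745982e-01,  1.55886741e+00,  7.02806822e-06,
        1.33870427e+00, -1.74112568e-01]), 'joint_velocities': array([ 0.00103   , -0.00132451, -0.00274519, -0.00152253,  0.0016957 ,
        0.00012057]), 'effort': array([-5.78102590e-04, -4.16915953e+01, -3.15525627e+01,  6.86196517e-02,
        3.10032698e-02, -5.16250236e-05]), 'tcp_pos': array([ 0.23059112, -0.60715221,  0.20446771]), 'tcp_rot': array([-0.69550114, -0.12818325,  0.69550521, -0.12696348]), 'force': array([ 0.37688642, -0.00607205, -0.017508  ]), 'torque': array([0.01206425, 0.01965781, 0.02723586]), 'grip_width': 1.001923281559617}
```

View pics/top0.png

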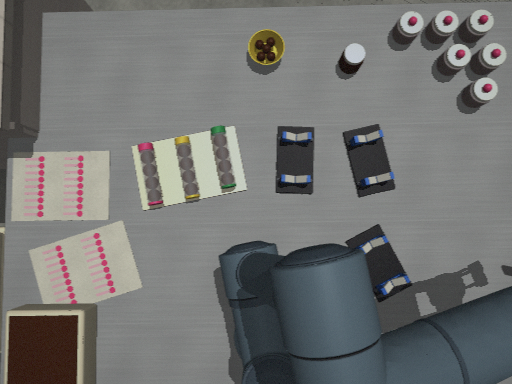

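View pics/side0.png

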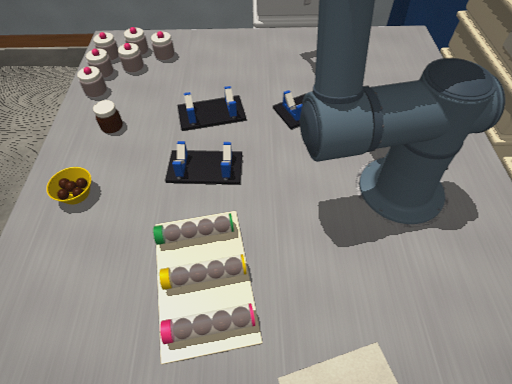

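Top view: the tubes are pink at about (150,175), yellow (187,168) and green (222,158). The cradle candidates are A (295,160), B (370,160) and C (378,262). Next I measure them.

```bash
cat > h.py <<'E'
from station import bot, imaging, spotter
import cv2, numpy as np
def cam(n):
    p=imaging.camera_params(n); f=192/np.tan(np.radians(p['vertical_fov'])/2)
    return f,p['cx'],p['cy'],np.array(p['R']),np.array(p['t'])
def ray(n,uv,z):
    f,cx,cy,R,t=cam(n); d=R.T@np.array([(uv[0]-cx)/f,(uv[1]-cy)/f,1]); c=-R.T@t
    return c+d*(z-c[2])/d[2]
def proj(n,X):
    f,cx,cy,R,t=cam(n); q=R@np.asarray(X)+t; return np.array([cx+f*q[0]/q[2],cy+f*q[1]/q[2]])
E
python3 - <<'E'
from h import *
np.set_printoptions(precision=4,suppress=True)
for n in("top","side"):
    im=imaging.snapshot(n)[...,::-1].copy()
    for q,z in(("pink_mid",.034),("yellow_mid",.034),("green_mid",.034),("v_seat",.03)):
        for r in spotter.outline_of(n,q):
            c=cv2.findContours(r['region'].astype('uint8'),0,1)[0]
            c=np.vstack(c)
            rc=cv2.minAreaRect(c)
            b=cv2.boxPoints(rc)
            e=sorted([(np.linalg.norm(b[i]-b[(i+1)%4]),i) for i in range(2)])[0][1]
            m1=(b[e]+b[e+1])/2; m2=(b[(e+2)%4]+b[(e+3)%4])/2
            W1,W2=ray(n,m1,z),ray(n,m2,z)
            print(n,q,round(r['p'],2),np.round(r['point']),"mid",((W1+W2)/2)[:2],"len",np.linalg.norm(W1-W2),"ang",np.degrees(np.arctan2(*(W2-W1)[1::-1])), "dist",np.linalg.norm(((W1+W2)/2)[:2]))
            if r['p']>.3: cv2.polylines(im,[b.astype(int)],True,(0,255,0),1)
    cv2.imwrite(f"pics/{n}1.png",im)
    a=cv2.resize(im[100:320,125:420] if n=="top" else im[70:370,140:340],None,fx=2.5 if n=="top" else 1.9,fy=2.5 if n=="top" else 1.9,interpolation=cv2.INTER_CUBIC)
    cv2.imwrite(f"pics/{n}1c.png",a)
E
```

```text
top pink_mid 0.91 [148. 174.] mid [0.4789 0.3469] len 0.18373728534965517 ang -169.76173749246632 dist 0.5913337493778709
top yellow_mid 0.75 [184. 168.] mid [0.4964 0.2383] len 0.1824596849826219 ang -170.02891622438278 dist 0.5506522897747542
top green_mid 0.64 [220. 159.] mid [0.5263 0.132 ] len 0.18600124104027732 ang -169.61299793918343 dist 0.5425687972180039
top v_seat 0.96 [292. 162.] mid [ 0.5153 -0.0792] len 0.19692439642953777 ang 177.21679762629444 dist 0.521358924414934
top v_seat 0.78 [370. 160.] mid [ 0.5111 -0.2979] len 0.19823194078084966 ang -167.99930111653194 dist 0.5915541010711686
top v_seat 0.65 [382. 263.] mid [ 0.2128 -0.3135] len 0.2013444526634647 ang -152.88615134381607 dist 0.3789316735406397
side pink_mid 0.62 [208. 325.] mid [0.4785 0.3464] len 0.18565435847830067 ang 10.851118663519882 dist 0.590746957571997
side pink_mid 0.24 [190. 228.] mid [0.5251 0.1306] len 0.1843885372692157 ang 10.999658071761747 dist 0.5411355111469095
side yellow_mid 0.62 [203. 268.] mid [0.4965 0.2377] len 0.18320074636512246 ang 10.165013529258049 dist 0.5504779168389173
side green_mid 0.67 [190. 226.] mid [0.5255 0.1286] len 0.1873111168484017 ang 11.050124492201718 dist 0.5409735337137278
side v_seat 0.7 [208. 110.] mid [ 0.5115 -0.2946] len 0.20280063961529937 ang 13.759955252435743 dist 0.5903072886411231
side v_seat 0.65 [205. 165.] mid [ 0.5169 -0.0738] len 0.20212987258841636 ang 175.77510798784724 dist 0.5221140824237211
side v_seat 0.62 [286. 108.] mid [ 0.2794 -0.2885] len 0.16694300164745857 ang 78.68153889486804 dist 0.40162305398961023
```

View pics/top1c.png

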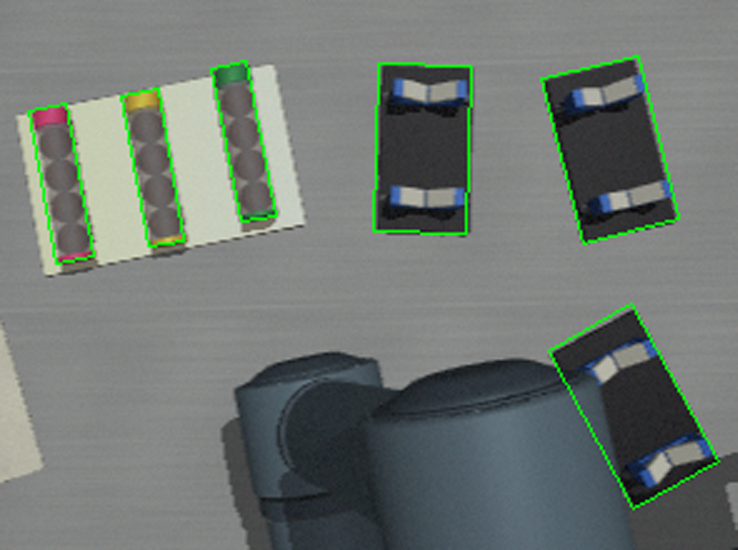

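View pics/side1c.png

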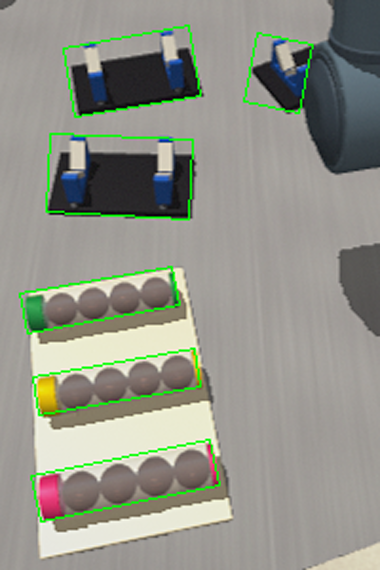

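Candidates for v_seat, top pixels and distance from base: A (295,160) 0.52 m, B (370,160) 0.59 m, C (378,262) 0.38 m. I choose B because it is farthest. Candidates for pink: only (150,175) has the pink cap; the others are yellow at (187,168) and green at (222,158). I'll check B close up and refine its pose.

```bash
python3 - <<'E'
from h import *
np.set_printoptions(precision=4,suppress=True)
im=cv2.imread("pics/top0.png"); c=im[115:205,330:410]
cv2.imwrite("pics/B.png",cv2.resize(c,None,fx=6.5,fy=6.5,interpolation=cv2.INTER_CUBIC))
# model fit: project model for pose guess
def fit(n):
    im=cv2.imread(f"pics/{n}0.png"); g=cv2.cvtColor(im,cv2.COLOR_BGR2GRAY)
    p0=proj(n,[.511,-.298,.0])
    m=(im.max(2)<60).astype('uint8')
    yy,xx=np.mgrid[:384,:512]
    m[(np.hypot(xx-p0[0],yy-p0[1])>50)]=0
    k=np.vstack(cv2.findContours(m,0,1)[0]); rc=cv2.minAreaRect(k); b=cv2.boxPoints(rc)
    W=np.array([ray(n,q,.012)[:2] for q in b]); print(n,b,"\n",W, W.mean(0)); 
    for i in range(4):
        d=W[(i+1)%4]-W[i]; print(np.linalg.norm(d),np.degrees(np.arctan2(d[1],d[0])))
    w=((im.min(2)>150)).astype('uint8')
    w[(np.hypot(xx-p0[0],yy-p0[1])>45)]=0
    N,L,S,C=cv2.connectedComponentsWithStats(w); print(S,C)
    for i in range(1,N):
        if S[i,4]>15: print(ray(n,C[i],.055))
fit("top");fit("side")
E
```

```text
top [[341.8235 132.2941]
 [378.2941 123.1765]
 [394.5294 188.1177]
 [358.0588 197.2353]] 
 [[ 0.5974 -0.2246]
 [ 0.6233 -0.3342]
 [ 0.4275 -0.3751]
 [ 0.402  -0.2669]] [ 0.5125 -0.3002]
0.11257912170206776 -76.73490124953555
0.20000419967188787 -168.19407436847044
0.11114524769185836 103.26832502818637
0.19997908147486204 12.21665925674642
[[     0      0    512    384 196531]
 [   358    136      8      6     39]
 [   369    177      7      7     38]] [[255.4564 191.5128]
 [361.4103 138.4359]
 [372.0789 179.7368]]
[ 0.5687 -0.2712  0.055 ]
[ 0.4489 -0.2977  0.055 ]
side [[177.4541 104.8757]
 [241.6433  94.7405]
 [251.6892 158.3649]
 [187.5    168.5   ]] 
 [[ 0.6178 -0.3304]
 [ 0.4168 -0.3751]
 [ 0.3869 -0.1027]
 [ 0.5608 -0.0694]] [ 0.4956 -0.2194]
0.20592084865874719 -167.4422033900766
0.2740404351307709 96.27492854342165
0.1770685645751576 10.846767181836759
0.26710954154509525 -77.66935355956048
[[     0      0    512    384 192933]
 [   167     70     90     88   3644]
 [   221     80      1      1      1]
 [   225     81      1      1      1]
 [   221     82      1      2      2]
 [   222     88      1      1      1]
 [   239     88      1      1      1]
 [   245     88      1      1      1]
 [   241     90      1      1      1]
 [   175    140      1      1      1]
 [   177    140      1      1      1]
 [   178    144      6      6     21]] [[256.3359 192.9935]
 [211.7717 112.9547]
 [221.      80.    ]
 [225.      81.    ]
 [221.      82.5   ]
 [222.      88.    ]
 [239.      88.    ]
 [245.      88.    ]
 [241.      90.    ]
 [175.     140.    ]
 [177.     140.    ]
 [181.3333 145.6667]]
[ 0.5007 -0.2417  0.055 ]
[ 0.575  -0.1134  0.055 ]
```

View pics/B.png

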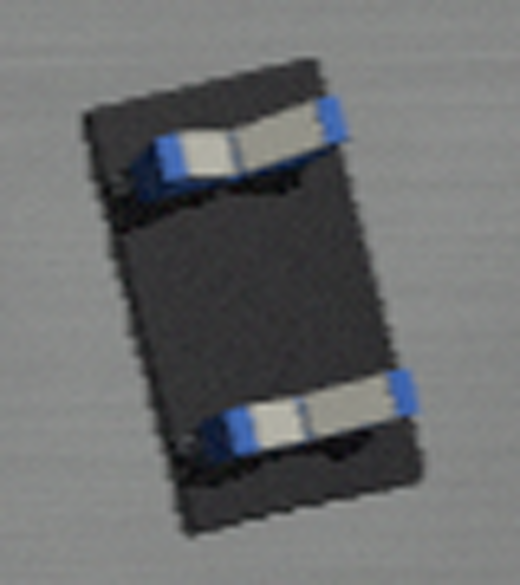

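```bash
python3 - <<'E'
from h import *
from scipy.spatial.transform import Rotation as Ro
np.set_printoptions(precision=4,suppress=True)
P=lambda x,y:(330+(x-3)/6.5,115+(y-3)/6.5)
for a in((235,150),(303,420)): print("valley",ray("top",P(*a),.032))
for a,b in(((162,160),(338,118)),((232,432),(406,392))): print("ends",(ray("top",P(*a),.06)+ray("top",P(*b),.06))/2,np.linalg.norm(ray("top",P(*a),.06)-ray("top",P(*b),.06)))
s=bot.read_state();print(Ro.from_quat(s['tcp_rot']).as_matrix(),s['tcp_pos'])
E
```

```text
valley [ 0.5758 -0.2898  0.032 ]
valley [ 0.4528 -0.3161  0.032 ]
ends [ 0.5746 -0.2889  0.06  ] 0.07963065183104862
ends [ 0.4533 -0.3149  0.06  ] 0.07790870389046085
[[-0.      0.3549 -0.9349]
 [-0.     -0.9349 -0.3549]
 [-1.      0.      0.    ]] [ 0.2307 -0.6077  0.2055]
```

```bash
python3 -m jog '[{"rx":5.15},{"rx":5.15},{"z":-30},{"z":-30},{"z":-30},{"z":-30},{"z":-30},{"z":-30}]' 0 20
python3 -m jog '[{"z":-20,"y":-30},{"z":-20,"y":-30},{"z":-20,"y":-30},{"z":-20,"y":-30},{"z":-20,"y":-30},{"z":-20,"y":-30},{"z":-20,"y":-30},{"z":-20,"y":-30}]'
python3 - <<'E'
from h import *
from scipy.spatial.transform import Rotation as Ro
s=bot.read_state();print(Ro.from_quat(s['tcp_rot']).as_matrix().round(3),s['tcp_pos'],s['joint_positions'])
E
```

```text
[[-0.     0.355 -0.935]
 [-0.    -0.935 -0.355]
 [-1.     0.     0.   ]] [ 0.23069094 -0.60769402  0.20545888] [-1.38208300e+00  2.45080147e-01  1.55781687e+00 -1.88609289e-05
  1.33868253e+00 -1.74100654e-01]validation failed for argument at $[0]...
validation failed for argument at $[0]...
```

The call was refused. Probably every row needs all six keys.

```bash
python3 -m jog '[{"x":0,"y":0,"z":0,"rx":5.15,"ry":0,"rz":0},{"x":0,"y":0,"z":0,"rx":5.15,"ry":0,"rz":0},{"x":0,"y":0,"z":-30,"rx":0,"ry":0,"rz":0},{"x":0,"y":0,"z":-30,"rx":0,"ry":0,"rz":0},{"x":0,"y":0,"z":-30,"rx":0,"ry":0,"rz":0},{"x":0,"y":0,"z":-30,"rx":0,"ry":0,"rz":0},{"x":0,"y":0,"z":-30,"rx":0,"ry":0,"rz":0},{"x":0,"y":0,"z":-30,"rx":0,"ry":0,"rz":0}]' 0 20
python3 - <<'E'
from h import *
from scipy.spatial.transform import Rotation as Ro
s=bot.read_state();print(Ro.from_quat(s['tcp_rot']).as_matrix().round(3),s['tcp_pos'],s['joint_positions'])
E
```

```text
clock: 1.27
tcp_pos: [0.4091, -0.5745, 0.2055]
tcp_rot: [0.704, 0.065, -0.704, 0.065]
force: [-0.1, 0.6, -0.2]
grip_width: 0.996
[[ 0.     0.182 -0.983]
 [-0.    -0.983 -0.182]
 [-1.     0.    -0.   ]] [ 0.40908074 -0.57452321  0.20554178] [-1.11237538e+00  3.71261373e-01  1.40181195e+00 -4.13181466e-06
  1.36840003e+00  2.75437315e-01]
```

```bash
python3 -m jog '[{"x":0,"y":-37,"z":-12,"rx":0,"ry":0,"rz":0},{"x":0,"y":-37,"z":-12,"rx":0,"ry":0,"rz":0},{"x":0,"y":-37,"z":-12,"rx":0,"ry":0,"rz":0},{"x":0,"y":-37,"z":-12,"rx":0,"ry":0,"rz":0},{"x":0,"y":-37,"z":-12,"rx":0,"ry":0,"rz":0},{"x":0,"y":-37,"z":-12,"rx":0,"ry":0,"rz":0},{"x":0,"y":-37,"z":-12,"rx":0,"ry":0,"rz":0},{"x":0,"y":-37,"z":-12,"rx":0,"ry":0,"rz":0}]'
python3 -m jog '[{"x":0,"y":-37,"z":-12,"rx":0,"ry":0,"rz":0},{"x":0,"y":-37,"z":-12,"rx":0,"ry":0,"rz":0},{"x":0,"y":-37,"z":-12,"rx":0,"ry":0,"rz":0},{"x":0,"y":-37,"z":-12,"rx":0,"ry":0,"rz":0},{"x":0,"y":-37,"z":-12,"rx":0,"ry":0,"rz":0},{"x":0,"y":-37,"z":-12,"rx":0,"ry":0,"rz":0},{"x":0,"y":-37,"z":-12,"rx":0,"ry":0,"rz":0},{"x":0,"y":-37,"z":-12,"rx":0,"ry":0,"rz":0}]'
python3 - <<'E'
from h import *
from scipy.spatial.transform import Rotation as Ro
s=bot.read_state();R=Ro.from_quat(s['tcp_rot']).as_matrix();print(R.round(3),s['joint_positions'])
print(R.T@(np.array([.4787,.3467,.015])-s['tcp_pos']))
E
```

```text
clock: 1.93
tcp_pos: [0.4481, -0.2646, 0.2056]
tcp_rot: [0.704, 0.064, -0.704, 0.065]
force: [0.7, 0.1, 0.8]
grip_width: 1.003
clock: 2.6
tcp_pos: [0.4887, 0.044, 0.2059]
tcp_rot: [0.705, 0.065, -0.704, 0.065]
force: [0.3, -0.0, 0.6]
grip_width: 0.999
[[ 0.001  0.182 -0.983]
 [-0.    -0.983 -0.182]
 [-1.     0.    -0.001]] [-1.41660535e-01 -1.38690816e-01  1.95669649e+00 -9.92573169e-06
  1.32256220e+00  1.24614932e+00]
[ 0.19080497 -0.29948184 -0.04508242]
```

```bash
python3 -m jog '[{"x":5,"y":-37,"z":-6,"rx":0,"ry":0,"rz":0},{"x":5,"y":-37,"z":-6,"rx":0,"ry":0,"rz":0},{"x":5,"y":-37,"z":-6,"rx":0,"ry":0,"rz":0},{"x":5,"y":-37,"z":-6,"rx":0,"ry":0,"rz":0},{"x":10,"y":-37,"z":-6,"rx":0,"ry":0,"rz":0},{"x":20,"y":-37,"z":-5,"rx":0,"ry":0,"rz":0},{"x":20,"y":-37,"z":-5,"rx":0,"ry":0,"rz":0},{"x":20,"y":-37,"z":-5,"rx":0,"ry":0,"rz":0}]'
python3 - <<'E'
from h import *
from scipy.spatial.transform import Rotation as Ro
im=imaging.snapshot("side"); cv2.imwrite("pics/side2.png",im[...,::-1])
im=imaging.snapshot("top"); cv2.imwrite("pics/top2.png",im[...,::-1])
s=bot.read_state();R=Ro.from_quat(s['tcp_rot']).as_matrix();print(R.round(3),s['joint_positions'])
print(R.T@(np.array([.4787,.3467,.015])-s['tcp_pos']))
E
```

```text
clock: 3.27
tcp_pos: [0.479, 0.3416, 0.1161]
tcp_rot: [0.705, 0.065, -0.704, 0.065]
force: [-0.4, -0.6, -0.0]
grip_width: 1.002
[[-0.007  0.187 -0.982]
 [-0.002 -0.982 -0.187]
 [-1.     0.001  0.007]] [4.30004618e-01 2.03465138e-01 1.78739693e+00 9.60582713e-04
 1.15751292e+00 1.81225050e+00]
[ 0.09716951 -0.00377576 -0.00425076]
```

View pics/side2.png

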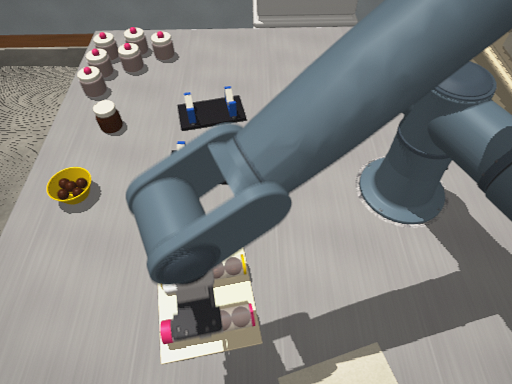

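The gripper stands over the pink tube (pink cap at 168,331). I let it settle and descend halfway.

```bash
python3 -m jog '[{"x":0,"y":0,"z":0,"rx":0,"ry":0,"rz":0},{"x":8,"y":0,"z":0,"rx":0,"ry":0,"rz":0},{"x":8,"y":0,"z":0,"rx":0,"ry":0,"rz":0},{"x":8,"y":0,"z":0,"rx":0,"ry":0,"rz":0},{"x":8,"y":0,"z":0,"rx":0,"ry":0,"rz":0},{"x":0,"y":0,"z":0,"rx":0,"ry":0,"rz":0},{"x":0,"y":0,"z":0,"rx":0,"ry":0,"rz":0},{"x":0,"y":0,"z":0,"rx":0,"ry":0,"rz":0}]'
python3 - <<'E'
from h import *
from scipy.spatial.transform import Rotation as Ro
s=bot.read_state();R=Ro.from_quat(s['tcp_rot']).as_matrix();print(R.round(3),s['joint_positions'])
print(R.T@(np.array([.4787,.3467,.015])-s['tcp_pos']))
E
```

```text
clock: 4.03
tcp_pos: [0.4795, 0.3393, 0.0847]
tcp_rot: [0.704, 0.064, -0.704, 0.064]
force: [-0.0, 0.1, -0.8]
grip_width: 0.996
[[ 0.     0.182 -0.983]
 [ 0.    -0.983 -0.182]
 [-1.    -0.    -0.   ]] [ 4.23021729e-01  2.38816268e-01  1.80210917e+00 -5.88898010e-06
  1.10027844e+00  1.81125787e+00]
[ 0.06966625 -0.00736893 -0.00054837]
```

```bash
python3 -m jog '[{"x":0,"y":-7.4,"z":-0.5,"rx":0,"ry":0,"rz":0},{"x":0,"y":0,"z":0,"rx":0,"ry":0,"rz":0},{"x":14,"y":0,"z":0,"rx":0,"ry":0,"rz":0},{"x":14,"y":0,"z":0,"rx":0,"ry":0,"rz":0},{"x":14,"y":0,"z":0,"rx":0,"ry":0,"rz":0},{"x":14,"y":0,"z":0,"rx":0,"ry":0,"rz":0},{"x":13,"y":0,"z":0,"rx":0,"ry":0,"rz":0},{"x":0,"y":0,"z":0,"rx":0,"ry":0,"rz":0}]'
python3 -m jog '[{"x":0,"y":0,"z":0,"rx":0,"ry":0,"rz":0},{"x":0,"y":0,"z":0,"rx":0,"ry":0,"rz":0},{"x":0,"y":0,"z":0,"rx":0,"ry":0,"rz":0},{"x":0,"y":0,"z":0,"rx":0,"ry":0,"rz":0},{"x":0,"y":0,"z":0,"rx":0,"ry":0,"rz":0},{"x":0,"y":0,"z":0,"rx":0,"ry":0,"rz":0},{"x":0,"y":0,"z":0,"rx":0,"ry":0,"rz":0},{"x":0,"y":0,"z":0,"rx":0,"ry":0,"rz":0}]' 1 20
python3 -m jog '[{"x":0,"y":0,"z":0,"rx":0,"ry":0,"rz":0},{"x":0,"y":0,"z":0,"rx":0,"ry":0,"rz":0},{"x":0,"y":0,"z":0,"rx":0,"ry":0,"rz":0},{"x":0,"y":0,"z":0,"rx":0,"ry":0,"rz":0},{"x":-5,"y":0,"z":0,"rx":0,"ry":0,"rz":0},{"x":-5,"y":0,"z":0,"rx":0,"ry":0,"rz":0},{"x":-10,"y":0,"z":0,"rx":0,"ry":0,"rz":0},{"x":0,"y":0,"z":0,"rx":0,"ry":0,"rz":0}]' 1 25
```

```text
clock: 4.7
tcp_pos: [0.4758, 0.3457, 0.0115]
tcp_rot: [-0.702, -0.064, 0.706, -0.065]
force: [0.4, 0.3, -0.7]
grip_width: 0.996
clock: 5.37
tcp_pos: [0.4784, 0.3468, 0.0156]
tcp_rot: [0.704, 0.065, -0.704, 0.065]
force: [1.8, -8.0, 4.4]
grip_width: 0.471
clock: 6.03
tcp_pos: [0.4795, 0.3478, 0.0376]
tcp_rot: [0.705, 0.065, -0.703, 0.064]
force: [0.5, -0.2, -2.4]
grip_width: 0.462
```

```bash
python3 -m jog '[{"x":-15,"y":0,"z":0,"rx":0,"ry":0,"rz":0},{"x":-20,"y":0,"z":0,"rx":0,"ry":0,"rz":0},{"x":-20,"y":0,"z":0,"rx":0,"ry":0,"rz":0},{"x":-20,"y":0,"z":0,"rx":0,"ry":0,"rz":0},{"x":-20,"y":0,"z":0,"rx":0,"ry":0,"rz":0},{"x":-20,"y":0,"z":0,"rx":0,"ry":0,"rz":0},{"x":-10,"y":0,"z":0,"rx":0,"ry":0,"rz":0},{"x":0,"y":0,"z":0,"rx":-1.6,"ry":0,"rz":0}]'
python3 - <<'E'
from h import *
from scipy.spatial.transform import Rotation as Ro
im=imaging.snapshot("side"); cv2.imwrite("pics/side3.png",im[...,::-1])
s=bot.read_state();R=Ro.from_quat(s['tcp_rot']).as_matrix();print(R.round(3),s['tcp_pos'],s['grip_width'],s['force'])
print(R.T@(np.array([.5138,-.302,.044])-s['tcp_pos']))
E
```

```text
clock: 6.7
tcp_pos: [0.48, 0.3479, 0.1638]
tcp_rot: [0.705, 0.075, -0.701, 0.074]
force: [0.9, -0.2, -1.0]
grip_width: 0.462
[[ 0.003  0.212 -0.977]
 [ 0.002 -0.977 -0.212]
 [-1.    -0.001 -0.003]] [0.47913359 0.34746946 0.16218208] 0.4630449135728116 [ 0.18782523 -0.06178033 -2.43153025]
[0.11723949 0.64221763 0.10387859]
```

View pics/side3.png

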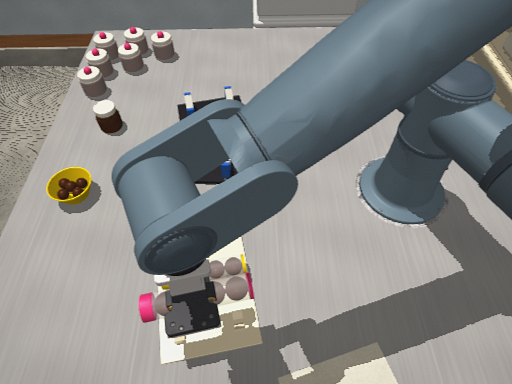

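The tube is held level, with its pink cap at (147,307), and the yellow and green tubes look undisturbed. I carry it across.

```bash
python3 -m jog '[{"x":0,"y":15,"z":2,"rx":0,"ry":0,"rz":0},{"x":0,"y":30,"z":5,"rx":0,"ry":0,"rz":0},{"x":0,"y":35,"z":5,"rx":0,"ry":0,"rz":0},{"x":0,"y":35,"z":5,"rx":0,"ry":0,"rz":0},{"x":0,"y":35,"z":5,"rx":0,"ry":0,"rz":0},{"x":0,"y":35,"z":5,"rx":0,"ry":0,"rz":0},{"x":0,"y":35,"z":5,"rx":0,"ry":0,"rz":0},{"x":0,"y":35,"z":5,"rx":0,"ry":0,"rz":0}]'
python3 -m jog '[{"x":0,"y":35,"z":5,"rx":0,"ry":0,"rz":0},{"x":0,"y":35,"z":5,"rx":0,"ry":0,"rz":0},{"x":0,"y":35,"z":5,"rx":0,"ry":0,"rz":0},{"x":0,"y":35,"z":5,"rx":0,"ry":0,"rz":0},{"x":0,"y":35,"z":5,"rx":0,"ry":0,"rz":0},{"x":0,"y":35,"z":5,"rx":0,"ry":0,"rz":0},{"x":0,"y":35,"z":5,"rx":0,"ry":0,"rz":0},{"x":0,"y":35,"z":5,"rx":0,"ry":0,"rz":0}]'
python3 - <<'E'
from h import *
from scipy.spatial.transform import Rotation as Ro
s=bot.read_state();R=Ro.from_quat(s['tcp_rot']).as_matrix();print(R.round(3),s['tcp_pos'],s['grip_width'],s['force'])
print(R.T@(np.array([.5138,-.302,.044])-s['tcp_pos']))
E
```

```text
clock: 7.42
tcp_pos: [0.4944, 0.0876, 0.1594]
tcp_rot: [-0.703, -0.074, 0.704, -0.074]
force: [0.5, -0.1, -2.1]
grip_width: 0.461
clock: 8.08
tcp_pos: [0.5137, -0.1942, 0.1594]
tcp_rot: [-0.703, -0.074, 0.704, -0.074]
force: [0.2, 0.3, -2.8]
grip_width: 0.46
[[-0.002  0.208 -0.978]
 [ 0.001 -0.978 -0.208]
 [-1.    -0.001  0.001]] [ 0.51369401 -0.19423522  0.15935071] 0.4604722040900409 [ 0.23061298  0.33032496 -2.767997  ]
[0.11524857 0.10557104 0.02217135]
```

```bash
python3 -m jog '[{"x":0,"y":30,"z":5,"rx":0,"ry":0,"rz":0},{"x":0,"y":25,"z":5,"rx":0,"ry":0,"rz":0},{"x":0,"y":20,"z":5,"rx":0,"ry":0,"rz":0},{"x":0,"y":10,"z":3,"rx":0,"ry":0,"rz":0},{"x":10,"y":0,"z":0,"rx":0,"ry":0,"rz":0},{"x":10,"y":0,"z":0,"rx":0,"ry":0,"rz":0},{"x":0,"y":0,"z":0,"rx":0,"ry":0,"rz":0},{"x":0,"y":0,"z":0,"rx":0,"ry":0,"rz":0}]'
python3 - <<'E'
from h import *
from scipy.spatial.transform import Rotation as Ro
np.set_printoptions(precision=4,suppress=True)
s=bot.read_state();R=Ro.from_quat(s['tcp_rot']).as_matrix();print(R.round(3),s['tcp_pos'],s['grip_width'],s['force'])
print(R.T@(np.array([.5138,-.302,.044])-s['tcp_pos']))
for n in("side","top"):
    im=imaging.snapshot(n)[...,::-1].copy()
    for r in spotter.outline_of(n,"pink_mid"): print(n,r['p'],r['point'])
    cv2.imwrite(f"pics/{n}4.png",im)
im=cv2.imread("pics/side4.png");cv2.imwrite("pics/side4c.png",cv2.resize(im[40:220,120:320],None,fx=3.3,fy=3.3,interpolation=cv2.INTER_CUBIC))
E
```

```text
clock: 8.75
tcp_pos: [0.5143, -0.2772, 0.1385]
tcp_rot: [-0.702, -0.076, 0.704, -0.074]
force: [0.2, 0.2, -1.6]
grip_width: 0.462
[[-0.003  0.211 -0.978]
 [ 0.003 -0.978 -0.211]
 [-1.    -0.003  0.002]] [ 0.5143 -0.2772  0.1385] 0.46244727300781857 [ 0.2002  0.2432 -1.563 ]
[0.0944 0.0244 0.0055]
side 0.74 [208.3, 73.7]
top 0.61 [366.7, 120.3]
```

View pics/side4c.png

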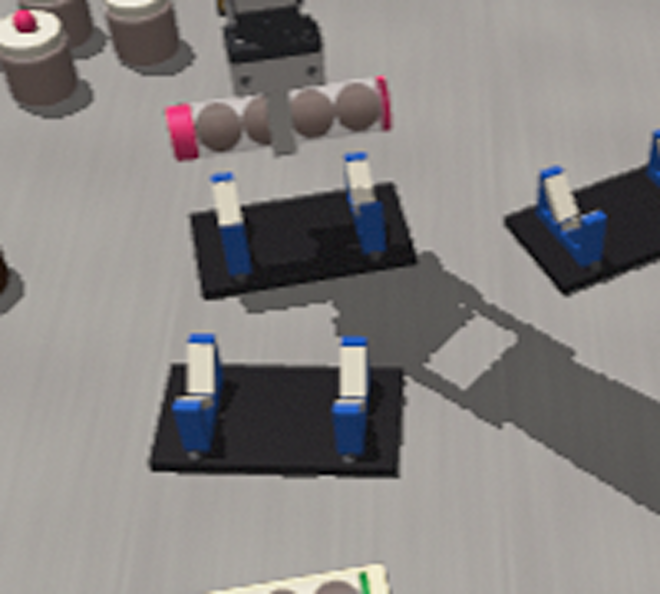

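View pics/top4.png

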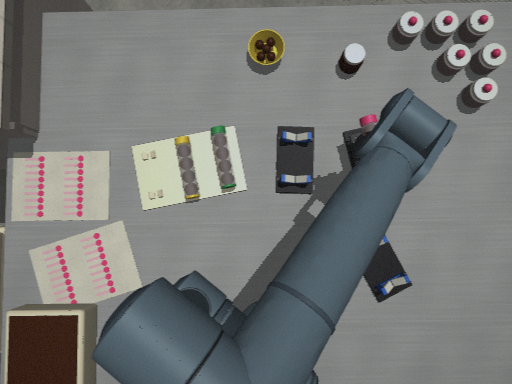

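The tube is held squarely over cradle B, with its pink cap at (172,81) in the side view. I correct the offset and check how the tube sits in the grip.

```bash
python3 -m jog '[{"x":10,"y":8,"z":2,"rx":0,"ry":0,"rz":0},{"x":10,"y":8,"z":2,"rx":0,"ry":0,"rz":0},{"x":10,"y":8,"z":1,"rx":0,"ry":0,"rz":0},{"x":10,"y":0,"z":0,"rx":0,"ry":0,"rz":0},{"x":0,"y":0,"z":0,"rx":0,"ry":0,"rz":0},{"x":0,"y":0,"z":0,"rx":0,"ry":0,"rz":0},{"x":0,"y":0,"z":0,"rx":0,"ry":0,"rz":0},{"x":0,"y":0,"z":0,"rx":0,"ry":0,"rz":0}]'
python3 - <<'E'
from h import *
from scipy.spatial.transform import Rotation as Ro
np.set_printoptions(precision=4,suppress=True)
im=imaging.snapshot("side")[...,::-1].copy()
s=bot.read_state();R=Ro.from_quat(s['tcp_rot']).as_matrix();print(R.round(3),s['tcp_pos'],s['grip_width'],s['force'])
print(R.T@(np.array([.5138,-.302,.044])-s['tcp_pos']))
r=spotter.outline_of("side","pink_mid")
z=s['tcp_pos'][2]+.019
ax=-R[:,2]
for q in r[:1]:
    m=q['region'];ys,xs=np.nonzero(m)
    c=cv2.findContours(m.astype('uint8'),0,1)[0]; k=np.vstack(c); b=cv2.boxPoints(cv2.minAreaRect(k))
    W=np.array([ray("side",p,z) for p in b]); mid=W.mean(0); print(q['p'],b,"tube mid",mid,W)
    cv2.polylines(im,[b.astype(int)],True,(0,255,0),1)
g=s['tcp_pos']+[0,0,.019]
for sgn in(-1,1): 
    u=proj("side",g+ax*.09*sgn); cv2.circle(im,tuple(u.astype(int)),2,(255,255,0),-1)
for sgn in(-1,0,1):
    u=proj("side",np.array([.5138,-.302,.063])+.09*sgn*np.array([np.cos(.211),np.sin(.211),0])); cv2.circle(im,tuple(u.astype(int)),1,(0,255,255),-1)
cv2.imwrite("pics/side5c.png",cv2.resize(im[50:200,130:300],None,fx=4,fy=4,interpolation=cv2.INTER_CUBIC))
E
```

```text
clock: 9.62
tcp_pos: [0.5158, -0.3038, 0.1009]
tcp_rot: [0.703, 0.074, -0.703, 0.075]
force: [0.1, 0.3, -2.5]
grip_width: 0.461
[[ 0.001  0.21  -0.978]
 [-0.001 -0.978 -0.21 ]
 [-1.     0.001 -0.001]] [ 0.5158 -0.3039  0.1011] 0.4622715896490612 [ 0.4046 -0.2219 -2.168 ]
[ 0.0571 -0.0023  0.0016]
0.76 [[172.5   77.5 ]
 [236.2   68.4 ]
 [238.46  84.22]
 [174.76  93.32]] tube mid [ 0.5149 -0.3046  0.1201] [[ 0.6121 -0.3214  0.1201]
 [ 0.4291 -0.3606  0.1201]
 [ 0.4214 -0.2863  0.1201]
 [ 0.5971 -0.2502  0.1201]]
```

View pics/side5c.png

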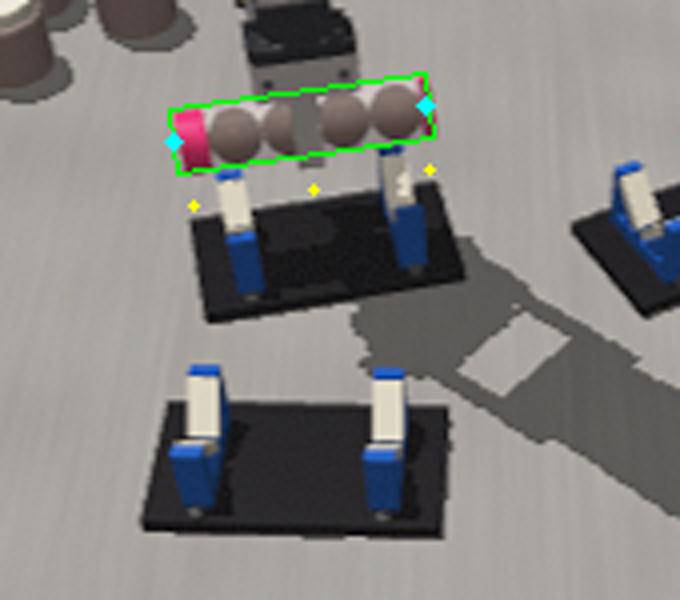

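The tube is centred in the grip to within about 2 mm and lines up with the V. I lower it.

```bash
python3 -m jog '[{"x":8,"y":-2.3,"z":1,"rx":0,"ry":0,"rz":0},{"x":8,"y":0,"z":0,"rx":0,"ry":0,"rz":0},{"x":8,"y":0,"z":0,"rx":0,"ry":0,"rz":0},{"x":8,"y":0,"z":0,"rx":0,"ry":0,"rz":0},{"x":8,"y":0,"z":0,"rx":0,"ry":0,"rz":0},{"x":5,"y":0,"z":0,"rx":0,"ry":0,"rz":0},{"x":3,"y":0,"z":0,"rx":0,"ry":0,"rz":0},{"x":0,"y":0,"z":0,"rx":0,"ry":0,"rz":0}]'
python3 -m jog '[{"x":2,"y":0,"z":0,"rx":0,"ry":0,"rz":0},{"x":2,"y":0,"z":0,"rx":0,"ry":0,"rz":0},{"x":1,"y":0,"z":0,"rx":0,"ry":0,"rz":0},{"x":1,"y":0,"z":0,"rx":0,"ry":0,"rz":0},{"x":1,"y":0,"z":0,"rx":0,"ry":0,"rz":0},{"x":0,"y":0,"z":0,"rx":0,"ry":0,"rz":0},{"x":0,"y":0,"z":0,"rx":0,"ry":0,"rz":0},{"x":0,"y":0,"z":0,"rx":0,"ry":0,"rz":0}]'
```

```text
clock: 10.38
tcp_pos: [0.5135, -0.3013, 0.0513]
tcp_rot: [-0.703, -0.075, 0.704, -0.074]
force: [0.7, 0.9, -2.0]
grip_width: 0.464
clock: 11.05
tcp_pos: [0.514, -0.3017, 0.0455]
tcp_rot: [0.703, 0.074, -0.703, 0.075]
force: [-0.8, -0.2, -0.9]
grip_width: 0.46
```

```bash
python3 -m jog '[{"x":1,"y":0,"z":0,"rx":0,"ry":0,"rz":0},{"x":0,"y":0,"z":0,"rx":0,"ry":0,"rz":0},{"x":0.5,"y":0,"z":0,"rx":0,"ry":0,"rz":0},{"x":0,"y":0,"z":0,"rx":0,"ry":0,"rz":0},{"x":0.5,"y":0,"z":0,"rx":0,"ry":0,"rz":0},{"x":0,"y":0,"z":0,"rx":0,"ry":0,"rz":0},{"x":0,"y":0,"z":0,"rx":0,"ry":0,"rz":0},{"x":0,"y":0,"z":0,"rx":0,"ry":0,"rz":0}]'
python3 - <<'E'
from h import *
im=imaging.snapshot("side")[...,::-1].copy()
s=bot.read_state();print(s['tcp_pos'],s['force'],s['torque'])
cv2.imwrite("pics/side6c.png",cv2.resize(im[60:160,150:270],None,fx=5.5,fy=5.5,interpolation=cv2.INTER_CUBIC))
E
```

```text
clock: 11.72
tcp_pos: [0.5142, -0.3019, 0.0449]
tcp_rot: [-0.703, -0.075, 0.703, -0.075]
force: [-4.1, 3.1, 7.2]
grip_width: 0.463
[ 0.51414964 -0.30188515  0.04485627] [-3.56634166  3.25119576  8.85039861] [0.50008087 0.66792739 0.12066182]
```

View pics/side6c.png

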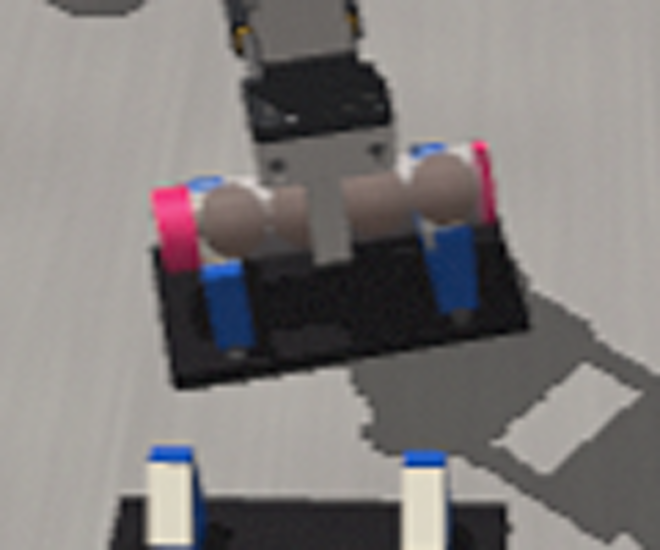

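The tube lies in both V-plates and the vertical force went from -2 to +9 N, at about the expected seat height. I release it and back straight up.

```bash
python3 -m jog '[{"x":0,"y":0,"z":0,"rx":0,"ry":0,"rz":0},{"x":0,"y":0,"z":0,"rx":0,"ry":0,"rz":0},{"x":0,"y":0,"z":0,"rx":0,"ry":0,"rz":0},{"x":0,"y":0,"z":0,"rx":0,"ry":0,"rz":0},{"x":0,"y":0,"z":0,"rx":0,"ry":0,"rz":0},{"x":0,"y":0,"z":0,"rx":0,"ry":0,"rz":0},{"x":0,"y":0,"z":0,"rx":0,"ry":0,"rz":0},{"x":0,"y":0,"z":0,"rx":0,"ry":0,"rz":0}]' 0
python3 -m jog '[{"x":-5,"y":0,"z":0,"rx":0,"ry":0,"rz":0},{"x":-10,"y":0,"z":0,"rx":0,"ry":0,"rz":0},{"x":-20,"y":0,"z":0,"rx":0,"ry":0,"rz":0},{"x":-25,"y":0,"z":0,"rx":0,"ry":0,"rz":0},{"x":-25,"y":0,"z":0,"rx":0,"ry":0,"rz":0},{"x":-25,"y":0,"z":0,"rx":0,"ry":0,"rz":0},{"x":-20,"y":0,"z":0,"rx":0,"ry":0,"rz":0},{"x":-10,"y":0,"z":0,"rx":0,"ry":0,"rz":0}]'
python3 -m jog '[{"x":0,"y":0,"z":30,"rx":0,"ry":0,"rz":0},{"x":0,"y":30,"z":30,"rx":0,"ry":0,"rz":0},{"x":0,"y":30,"z":30,"rx":0,"ry":0,"rz":0},{"x":0,"y":30,"z":20,"rx":0,"ry":0,"rz":0},{"x":0,"y":30,"z":0,"rx":0,"ry":0,"rz":0},{"x":0,"y":30,"z":0,"rx":0,"ry":0,"rz":0},{"x":0,"y":0,"z":0,"rx":0,"ry":0,"rz":0},{"x":0,"y":0,"z":0,"rx":0,"ry":0,"rz":0}]'
python3 - <<'E'
from h import *
np.set_printoptions(precision=4,suppress=True)
for n in("top","side"):
    im=imaging.snapshot(n)[...,::-1].copy(); cv2.imwrite(f"pics/{n}7.png",im)
    for q,z in(("pink_mid",.063),("yellow_mid",.034),("green_mid",.034)):
        for r in spotter.outline_of(n,q)[:1]:
            k=np.vstack(cv2.findContours(r['region'].astype('uint8'),0,1)[0]); b=cv2.boxPoints(cv2.minAreaRect(k))
            print(n,q,r['p'],b.mean(0),np.mean([ray(n,p,z) for p in b],0))
im=cv2.imread("pics/side7.png");cv2.imwrite("pics/side7c.png",cv2.resize(im[60:160,150:270],None,fx=5.5,fy=5.5,interpolation=cv2.INTER_CUBIC))
print(bot.read_state()['force'],bot.read_state()['clock'])
E
```

```text
clock: 12.43
tcp_pos: [0.5139, -0.3017, 0.0434]
tcp_rot: [-0.703, -0.074, 0.703, -0.074]
force: [0.5, 0.3, -0.9]
grip_width: 0.983
clock: 13.1
tcp_pos: [0.5153, -0.3028, 0.188]
tcp_rot: [0.705, 0.073, -0.702, 0.076]
force: [0.1, 0.0, 0.3]
grip_width: 0.998
clock: 13.77
tcp_pos: [0.4381, -0.4708, 0.1829]
tcp_rot: [-0.703, -0.074, 0.703, -0.074]
force: [0.1, -0.3, -0.2]
grip_width: 1.0
top pink_mid 0.82 [373.0832 155.6522] [ 0.5174 -0.3004  0.063 ]
top yellow_mid 0.98 [186.1864 167.4527] [0.4959 0.2386 0.034 ]
top green_mid 0.7 [222.2308 156.6539] [0.5263 0.1323 0.034 ]
side pink_mid 0.62 [208.2246  96.8723] [ 0.5132 -0.3048  0.063 ]
side yellow_mid 0.89 [201.2635 271.2126] [0.4967 0.2368 0.034 ]
[ 0.113  -0.4792 -0.1152] 14.1667
```

View pics/top7.png

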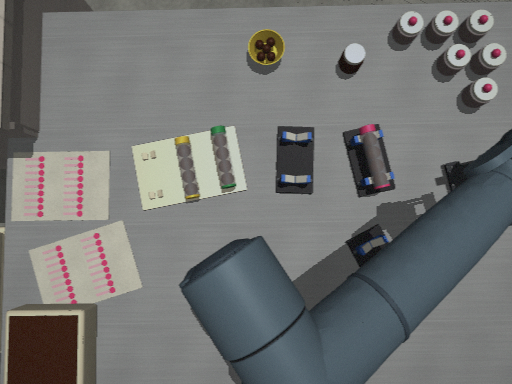

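View pics/side7c.png

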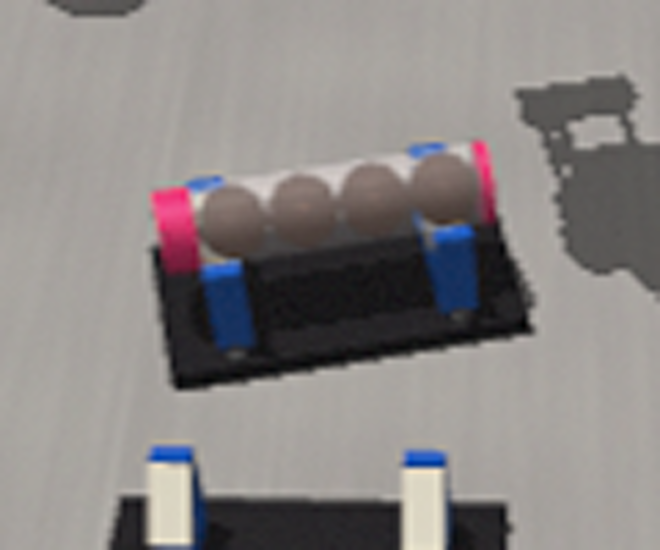

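The tube lies in both V-plates, centred to within a few mm (seat at 0.514, -0.302). The other two tubes have not moved and the arm is clear.

```bash
python3 -c "
from station import bot
print(bot.job_done())"
```

```text
the job is handed in; nothing more can be done
None
```

I put the pink-capped tube in the cradle farthest from the base (0.59 m; the other two stand at 0.52 and 0.38 m) and handed the job in at about 14 s. I lowered it until the vertical force on the tool rose to +9 N at the seat height. Then I let go and backed the arm clear.

**Last checks:**
- **Pink tube:** it lies in both V-plates. The top camera puts its centre at (0.517, -0.300) and the side camera at (0.513, -0.305), against a measured seat of (0.514, -0.302). The two cameras differ by about 4 mm in each direction, well within the tolerance.
- **Other tubes:** in the top picture the yellow and green tubes measure within 1 mm of where they started. The side picture confirms yellow; the network did not find green there, so that one rests on the top picture only.
- **Robot:** the arm read no contact force at the end.

The first two move calls were refused because rows need all six numbers. Nothing moved on those calls.

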